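# True the swing stop of the laser marking jig with an engineer's square

### The job

The swing stop on the laser marking jig has slipped and must be set square to the jig's front edge. Take the engineer's square out of its wooden case, press its stock flush along the front edge and its blade flush along the stop, so that the stop is swung exactly square and both faces are held firmly against the square for a moment without forcing them (a firm hand press, well under 60 N). Then turn the black lever clockwise until the stop is locked tight, put the square back on its place in the case, and leave the other things where they lie.

Things in the scene. Friction and masses are not known exactly. Their poses are not given: they have to be found in the camera images.
- marking_jig: aluminium tooling plate 135 (x) x 220 (y) x 12 mm, fixed on the desk's 4 mm perforated sheet. Origin at its underside, 75 mm behind the front edge, midway along it; +x points away from that edge, +y to the left, z up. The front edge, a ground steel strip, lies at x = -75 mm, from y = -110 to 110 mm, z = 0 to 12 mm. The stop's pivot lies at x = -60, y = 15 mm; the lever's axis at x = -25, y = 55 mm
- datum_edge: the ground steel strip that forms the plate's front edge: 8 (x) x 220 (y) x 12 mm, origin at its centre, axes as the jig's; its working face is its -x face, 4 mm in front of the origin
- stop_bar: steel bar of the swing stop, 92 x 20 x 18 mm, lying on the plate. Origin on the pivot's axis at the plate's top; x axis along the bar, away from the front edge: the bar runs from x = -10 mm (pivot end, near the front edge) to 82 mm (free end), y = -10 to 10 mm, z = 0.5 to 18.5 mm. The side for the square is its -y side (10 mm from the pivot)
- swing_stop (a joint): angle of the swing stop (rad): 0 = bar exactly square to the front edge; positive = its free rear end leans to the jig's -y side (where the square comes); starts at 0.07 to 0.20, can go from -0.06 to 0.25. A stiff rub holds it where it is left: about 0.15 N m, that is 2 N at the free end. Once the lever is tight it is held much harder
- clamp_lever (a joint): angle of the black clamp lever (rad): 0 = loose; it tightens clockwise seen from above, up to an end stop at 1.3; starts at 0 to 0.25; from about 0.6 on it presses the stop down, and from 1.0 on the stop is locked. It turns with about 0.1 N m loose, up to 0.25 N m tight, and stays where it is left
- lever_end (a point): middle of the 17 mm ball at the end of the black clamp lever, 64 mm from the lever's axis, 53 mm above the desk. The lever is a round bar 11 mm thick, 1 mm lower at 58 mm from the axis, 5 mm lower at 30 mm. At 0 rad it points, seen in the jig's frame, 205 degrees round from x: to the robot and over the stop bar (top 34.5 mm above the desk). Tightening swings it to the jig's +y side
- lever_axis (a point): point on the upright turning axis of the clamp lever, at the height of the lever's ball (53 mm above the desk)
- square_case: shallow wooden case for the square, 170 x 150 mm, blue felt floor 8 mm above the desk, rim 16 mm high; fixed. Origin on the desk under the middle of the stock's place; x axis along the square's blade. A light wooden block (x = 25 to 110, y = 21 to 57 mm, top 18.5 mm above the desk) bears the blade
- try_square: the engineer's square as a solid; origin under the middle of the stock, 19 mm below point square_center; x axis along the blade, away from the stock. About 0.5 kg
- square_center (a point): centre of the square's dark stock, a bar 22 (x) x 100 (y) x 38 (z) mm. Its +x face (11 mm ahead) is the face for the front edge. The bright blade, 95 long (x = 11 to 106 mm), 22 wide (y = 28 to 50 mm), 4 thick, leaves that face with its underside 11 mm above the stock's underside (z = -8 to -4 mm here); its +y edge (y = 50 mm, level with the stock's end) is the edge for the stop
- laser_head_column: the desk's laser marker, fixed: its blue body and grey head hang over the rear of the work like a roof, from 327 mm above the desk upward, everywhere beyond world x = 0.545 m (left of y = -0.17 m). Keep the arm's wrist in front of it, also on the way across the desk. Origin at its column's foot
- pen: red and white marker pen, 135 mm long, lying on the perforated sheet in front of the jig; its origin lies under its middle
- caliper: digital caliper, 210 mm long and 16 mm high, lying between the jig and the case; its origin lies under its middle
- tape_measure: orange and black tape measure, 132 x 64 x 35 mm, at the left of the desk; its origin lies under its middle
- screwdriver: yellow screwdriver, 170 mm long, at the left of the desk behind the case; its origin lies under its middle
- cutter_a: small cutter in a green clip, 49 mm long and 13 mm high, lying on the rear right corner of the jig plate; origin under its middle
- cutter_b: second small cutter in a green clip, 49 mm long and 13 mm high, lying at the right end of the jig plate; origin under its middle

How it is judged:
By the outcome, as a careful person would: the job done as asked, in the order asked, and still so for the second after the job is handed in, with the robot touching nothing.
It also fails if it takes over 70 s, if anything falls off the work surface, if the arm or the gripper's body presses on something with over 40 N, if the wrist force passes 120 N, or if a joint passes its speed limit or range.

### The arm

A 7-joint arm with a two-finger parallel gripper is mounted at the origin on a cart in front of the work surface, level with it; the furniture and walls round the work are solid. World frame = base frame: x ahead of the robot, y to its left, z up, the work surface at z = 0. Lengths are in m, angles in rad, forces in N, time in s.
With the tool pointing down it reaches from about 0.4 to 0.9 m from the base axis. Payload 5.5 kg.
Tool frame: the origin (TCP) lies at the very end of the fingers, on their centre line; the grasp point (between the pads) lies 19 mm behind it (tcp_to_grasp is the distance from the TCP to the grasp point, in m); z points along the fingers, y is the line along which they close (so a half turn about z gives the same grasp; the last joint's range is limited). The gripper opens to 92 mm and grips with 3 to 60 N. Pads are 19 mm wide; open, the fingers measure 130 mm over their backs; the gripper's body (75 mm by 190 mm) begins 47 mm behind the grasp point.
Start: joints at [1.546, 0.501, -0.427, 1.55, 0.221, 1.138, -0.21], TCP at [0.185, -0.623, 0.227] pointing down, gripper open.
Joint ranges: [-2.88, 2.88], [-0.31, 2.03], [-1.54, 1.56], [0.2, 2.42], [-1.41, 4.55], [0.19, 2.02], [-2.57, 2.57]. Speed limits (rad/s): [2.57, 2.57, 3.14, 3.14, 3.14, 3.14, 3.14].

### API

Orientations are given as a rotation vector (axis times angle).
In Python, from cell import * gives the robot as it stands. The module is installed in compiled form; this text tells all that it offers. Calls block until the motion is done:
- reach(position, orientation): joint-space move of the TCP to a pose.
- move_l(position, ori=None, max_speed=0.15): straight line of the TCP; ori=None keeps the orientation; max_speed is the mean speed in m/s.
- goto_joints(angles): joint-space move.
- gripper_to(opening, force=None): finger opening in m; force is the grip in N (None keeps the last); returns when the fingers have stopped.
- hold(seconds).
- solve_ik(position, orientation): joint angles nearest the present ones, or None.
- sense(): the state.
- grab_frame(name): name is "side" or "top" or "wrist"; returns a dict with "pixels" (384x512x3 uint8, red, green, blue), "camera_matrix" (3x3 intrinsics, pixels), "extrinsics" (4x4, takes a point from world to camera coordinates). Camera axes: x right, y down, z forward; pixel columns grow to the right and rows downward; lengths in m; the calibration is good to about 2 mm. A picture is of the moment at which its call begins. There is no depth.
A pose or a line that the arm cannot do raises PlanningError and nothing moves.
- sign_off(): hands the job in; it is judged then, once.
Trained networks look in the newest picture that a camera, given by its name, has taken for a name from the list of things; names that differ only in an ending like _2 or _b are one class to them, and where a whole thing is asked for, a point or a joint stands for the part that bears it (a point fixed in the world has none). Each returns a list of dicts, best first, with "confidence" (0 to 1); they miss things now and then, are a little off and sometimes report something else, mostly with a low value. They report only what shows in the picture. A call takes as long as a camera call.
- search_frame(camera, name): "at" ([column, row] as shares, 0 to 1, of the picture: columns of its width, rows of its height, amid what is visible of it).
- outline_of(camera, name): "mask" (384x512 bool, what is visible of it) and "at" ([column, row] as shares, 0 to 1, of the picture: columns of its width, rows of its height, amid what is visible of it).
The state is a dict: "time_s": time; "joint_positions": joint angles; "qvel": joint speeds; "joint_efforts": joint torques, N m; "eef_pos": TCP position; "tool_rot": TCP orientation; "ft_force": force on the tool from outside, world axes, zero at the start; "moment": the same for the moment, N m; "gripper_width": finger opening in m; "finger_force": force on a finger pad.
Only numpy, scipy, OpenCV 4.12 (cv2) and the standard library are available. Lean on these libraries where they do the work, as an engineer would, in place of code of your own. Each camera call takes 0.05 s, during which the arm holds its last target. There are 200 camera calls.

## Working session

There is one attempt and no reset: what is moved stays moved. The work goes in short steps, each a Python script; the robot and the scene stay as the last script left them, time stands still between calls to the robot, and variables do not carry over. Pictures are saved under pics/ and viewed, at most 10 in all, crops included, and the job is handed in when it is done.

```bash
mkdir -p pics; ls; python3 - <<'E'
from cell import *
import cv2,numpy as np
for n in ["side","top"]:
    f=grab_frame(n); cv2.imwrite(f"pics/{n}0.png",cv2.resize(f["pixels"][:,:,::-1],(800,600),interpolation=cv2.INTER_CUBIC))
    np.savez(f"{n}0.npz",**f)
    print(n,f["camera_matrix"].tolist(),np.round(f["extrinsics"],4).tolist())
    for k in ["marking_jig","datum_edge","stop_bar","lever_end","lever_axis","square_case","try_square","square_center","pen","caliper","tape_measure"]:
        print(k,[(round(d["confidence"],2),np.round(np.array(d["at"])*[512,384],1).tolist()) for d in search_frame(n,k)[:2]])
print(sense())
E
```

```text
pics
side [[375.1986736318739, 0.0, 259.50538302832103], [0.0, 375.1986736318739, 195.23016989017046], [0.0, 0.0, 1.0]] [[0.8989, -0.438, -0.0119, -0.4006], [-0.2516, -0.4937, -0.8325, 0.2548], [0.3587, 0.7513, -0.554, 0.6109], [0.0, 0.0, 0.0, 1.0]]
marking_jig [(0.76, [326.2, 294.2]), (0.4, [292.2, 268.9])]
datum_edge [(0.61, [304.4, 317.6])]
stop_bar [(0.7, [317.3, 283.3])]
lever_end [(0.81, [295.9, 266.9])]
lever_axis [(0.64, [330.1, 296.8])]
square_case [(0.55, [222.7, 184.1])]
try_square [(0.95, [205.1, 175.9])]
square_center [(0.79, [205.6, 176.2])]
pen [(0.58, [239.0, 152.4]), (0.55, [228.3, 282.6])]
caliper [(0.83, [258.8, 219.2])]
tape_measure []
top [[417.90214261500313, 0.0, 257.48616442934383], [0.0, 417.90214261500313, 189.0640749709989], [0.0, 0.0, 1.0]] [[0.0079, -0.9997, 0.0247, 0.1252], [-0.9925, -0.0108, -0.122, 0.5324], [0.1222, -0.0235, -0.9922, 1.0868], [0.0, 0.0, 0.0, 1.0]]
marking_jig [(0.8, [352.9, 195.0])]
datum_edge [(0.48, [369.4, 213.7]), (0.31, [128.9, 198.4])]
stop_bar [(0.59, [349.0, 194.9])]
lever_end [(0.53, [336.3, 212.7])]
lever_axis [(0.62, [350.2,
[... 314 characters left out ...]
.54621076,  0.50088252, -0.42700507,  1.55042231,  0.22079787,
        1.1383124 , -0.21027606]), 'qvel': array([-1.02989920e-03, -5.64702499e-06,  8.12534566e-04, -5.75011856e-04,
        1.16603481e-03,  1.89089311e-04, -1.02888692e-04]), 'joint_efforts': array([ 3.66053346e-04, -5.66451824e+01, -5.81067502e+00, -2.79500252e+01,
       -6.67369645e-02,  2.08160008e-02,  2.36578023e-05]), 'eef_pos': array([ 0.18452352, -0.62324254,  0.22673077]), 'tool_rot': array([-3.10910662e+00, -4.50588226e-01, -4.70575857e-05]), 'ft_force': array([-0.47882254,  0.43792934,  0.1759069 ]), 'moment': array([ 0.01271441, -0.05441163, -0.0148872 ]), 'finger_force': 0.0, 'gripper_width': 0.09162977569355923}
```

View pics/top0.png

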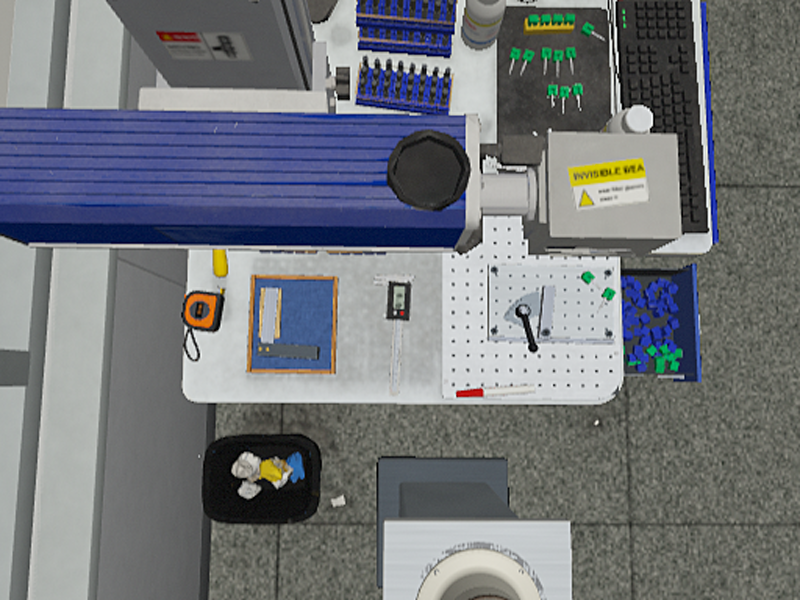

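View pics/side0.png

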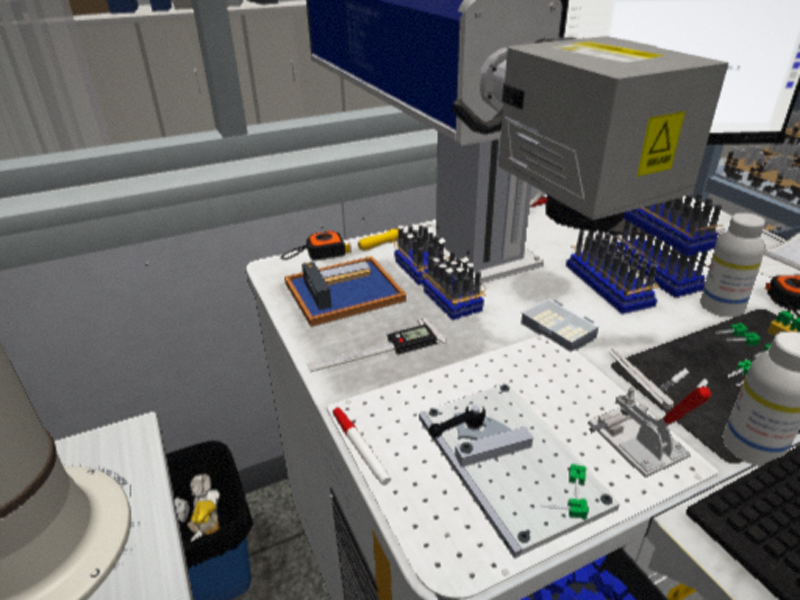

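The top view (800x600 px) shows the case at about (292,324), with the stock at (290,352) and the blade running away from the robot on its left. The jig is at about (553,303), front edge facing the robot, stop bar at (545,310) and lever end at (531,346). The side view agrees. Next I'll get rough positions, then wrist-camera close-ups.

```bash
cat > h.py <<'E'
from cell import *
import cv2,numpy as np
from scipy.spatial.transform import Rotation as R
def ray(f,uv,z):
    K,E=f["camera_matrix"],f["extrinsics"]; d=E[:3,:3].T@np.linalg.solve(K,[uv[0],uv[1],1.]); c=-E[:3,:3].T@E[:3,3]
    return c+d*(z-c[2])/d[2]
def proj(f,P):
    P=np.atleast_2d(P); q=(f["extrinsics"][:3,:3]@P.T).T+f["extrinsics"][:3,3]; q=q@f["camera_matrix"].T; return q[:,:2]/q[:,2:]
def ori(yaw):  # tool down, fingers closing along world x rotated by yaw (tool y = world +x*s)
    return (R.from_euler("z",yaw)*R.from_matrix(np.array([[0,1,0],[1,0,0],[0,0,-1.]]))).as_rotvec()
E
python3 - <<'E'
from h import *
f=dict(np.load("top0.npz"))
for n,uv,z in [("jig c",(352.9,195),.016),("jigFL",(489/1.5625,342/1.5625),.016),("jigFR",(614/1.5625,342/1.5625),.016),("jigRL",(488/1.5625,265/1.5625),.016),("leverend",(531/1.5625,347/1.5625),.053),("stock",(289/1.5625,352/1.5625),.046),("caseFL",(248/1.5625,372/1.5625),.016),("caseFR",(336/1.5625,374/1.5625),.016)]:
    print(n,ray(f,uv,z).round(3))
w=grab_frame("wrist"); s=sense(); E=w["extrinsics"]; c=-E[:3,:3].T@E[:3,3]
T=R.from_rotvec(s["tool_rot"]).as_matrix()
print("cam in tool",T.T@(c-s["eef_pos"]),"\n",(T.T@E[:3,:3].T).round(3),w["camera_matrix"][0,0])
for p in [(0.42,0.27,.25),(.43,-.13,.25),(.33,.28,.25)]:
  for k in range(4):
    q=solve_ik(p,ori(k*np.pi/2)); print(p,k,None if q is None else np.round(q,2))
E
```

```text
jig c [ 0.52  -0.13   0.016]
jigFL [ 0.454 -0.02   0.016]
jigFR [ 0.456 -0.238  0.016]
jigRL [ 0.588 -0.02   0.016]
leverend [ 0.444 -0.085  0.053]
stock [0.432 0.318 0.046]
caseFL [0.399 0.391 0.016]
caseFR [0.397 0.242 0.016]
cam in tool [ 0.06682563 -0.00080708 -0.15675061] 
 [[-0.    -0.969 -0.247]
 [ 1.    -0.     0.001]
 [-0.001 -0.247  0.969]] 317.7483983501307
(0.42, 0.27, 0.25) 0 [ 0.4   0.45 -1.29  1.88  0.47  1.17 -1.05]
(0.42, 0.27, 0.25) 1 [ 0.4   0.45 -1.29  1.88  0.47  1.17  0.52]
(0.42, 0.27, 0.25) 2 [ 0.4   0.45 -1.29  1.88  0.47  1.17  2.09]
(0.42, 0.27, 0.25) 3 [-0.44  0.18 -0.21  1.9   0.04  1.06 -2.24]
(0.43, -0.13, 0.25) 0 [ 1.25  0.21 -1.11  1.99  0.21  1.07  0.04]
(0.43, -0.13, 0.25) 1 [ 1.33  0.25 -1.23  1.99  0.27  1.09  1.55]
(0.43, -0.13, 0.25) 2 [-1.01  0.31  1.47  2.04 -0.35  1.09 -2.52]
(0.43, -0.13, 0.25) 3 [ 1.05  0.15 -0.88  1.99  0.13  1.06 -1.46]
(0.33, 0.28, 0.25) 0 [ 0.41  0.21 -1.28  2.02  0.23  1.07 -0.98]
(0.33, 0.28, 0.25) 1 [ 0.41  0.21 -1.28  2.02  0.23  1.07  0.59]
(0.33, 0.28, 0.25) 2 [ 0.41  0.21 -1.28  2.02  0.23  1.07  2.16]
(0.33, 0.28, 0.25) 3 [-0.57  0.06 -0.21  2.04  0.01  1.04 -2.35]
```

```bash
python3 - <<'E'
from h import *
reach((0.46,-0.17,0.16),ori(0)); print(sense()["joint_positions"].round(2),sense()["eef_pos"])
f=grab_frame("wrist"); np.savez("wj.npz",**f); cv2.imwrite("pics/wj.png",cv2.resize(f["pixels"][:,:,::-1],(800,600),interpolation=cv2.INTER_CUBIC))
for k,z in [("marking_jig",.016),("datum_edge",.016),("stop_bar",.0345),("lever_end",.053),("lever_axis",.053)]:
    print(k,[(round(d["confidence"],2),np.round(np.array(d["at"])*[512,384],1).tolist(),ray(f,np.array(d["at"])*[512,384],z).round(4)) for d in search_frame("wrist",k)[:2]])
print(sense()["time_s"])
E
```

```text
[ 1.07  0.42 -0.92  1.99  0.41  0.93 -0.07] [ 0.45990427 -0.17168138  0.15999959]
marking_jig [(0.89, [311.7, 113.7], array([ 0.5167, -0.1063,  0.016 ]))]
datum_edge [(0.74, [245.8, 135.1], array([ 0.4561, -0.1254,  0.016 ])), (0.6, [359.0, 204.5], array([ 0.5672, -0.1932,  0.016 ]))]
stop_bar [(0.9, [296.2, 127.0], array([ 0.5003, -0.1174,  0.0345])), (0.61, [247.6, 135.7], array([ 0.458 , -0.1247,  0.0345]))]
lever_end [(0.67, [271.0, 81.2], array([ 0.4768, -0.0812,  0.053 ]))]
lever_axis [(0.69, [308.9, 111.9], array([ 0.5075, -0.1047,  0.053 ]))]
3.4833
```

View pics/wj.png

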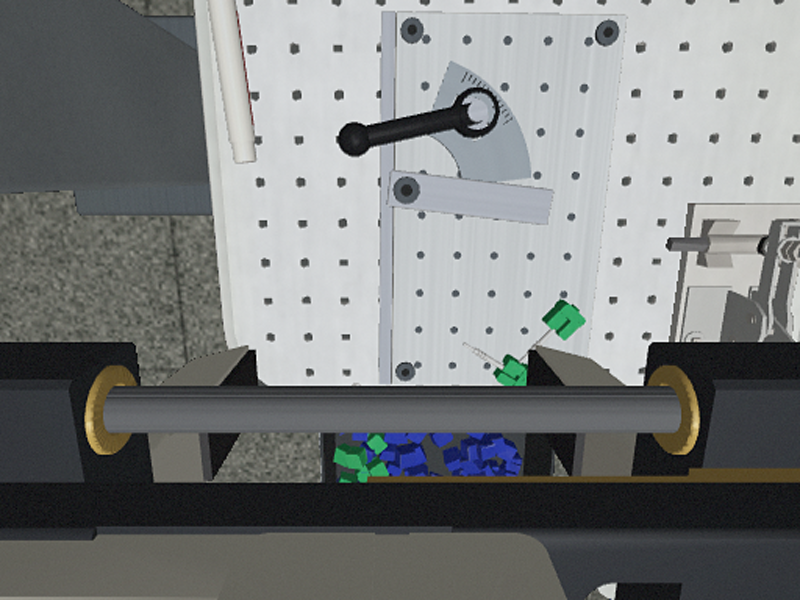

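The wrist view (800x600 px) shows the front edge line from about (384,12) to (379,384), the ball at (354,138) and the hub at (477,112). The bar runs from pivot (406,188) to its free end at (550,208). Next I'll fit the edge precisely and look at the case.

```bash
python3 - <<'E'
from h import *
f=dict(np.load("wj.npz")); g=cv2.GaussianBlur(cv2.cvtColor(f["pixels"],cv2.COLOR_RGB2GRAY).astype(np.float32),(0,0),1)
gx=cv2.Sobel(g,cv2.CV_32F,1,0)
pts=[]
for r in range(10,240):
    if 75<r<98: continue
    a=gx[r,234:256]; i=int(a.argmin())
    if 0<i<21:
        o=(a[i-1]-a[i+1])/(2*(a[i-1]-2*a[i]+a[i+1])); pts.append((234+i+o,r))
W=np.array([ray(f,p,.016) for p in pts])
m=np.ones(len(W),bool)
for _ in range(6):
    c=np.polyfit(W[m,1],W[m,0],1); res=W[:,0]-np.polyval(c,W[:,1]); m=abs(res)<max(2*res[m].std(),3e-4)
print("edge: x=%.4f+%.4f*y"%(c[1],c[0]),m.sum(),res[m].std(),"yaw",-np.arctan(c[0]))
print("ball",ray(f,np.array([354,138])/1.5625,.053),"hub",ray(f,np.array([477,110])/1.5625,.053),"pivot",ray(f,np.array([406,187])/1.5625,.0365))
s1=ray(f,np.array([398,207.5])/1.5625,.0345);s2=ray(f,np.array([546,224])/1.5625,.0345);print("stop -y side",s1,s2,np.arctan2(s2[1]-s1[1],s2[0]-s1[0]))
reach((0.42,0.10,0.22),ori(0)); reach((0.43,0.25,0.18),ori(0)); print(sense()["joint_positions"].round(2))
f=grab_frame("wrist"); np.savez("wc.npz",**f); cv2.imwrite("pics/wc.png",cv2.resize(f["pixels"][:,:,::-1],(800,600),interpolation=cv2.INTER_CUBIC))
for k,z in [("try_square",.046),("square_center",.046)]:
    print(k,[(round(d["confidence"],2),np.round(np.array(d["at"])*[512,384],1).tolist(),ray(f,np.array(d["at"])*[512,384],z).round(4)) for d in search_frame("wrist",k)[:2]])
print(sense()["time_s"])
E
```

```text
edge: x=0.4547+0.0154*y 137 0.00021663480821163764 yaw -0.015428413682593267
ball [ 0.44173217 -0.08642612  0.053     ] hub [ 0.50337521 -0.07333796  0.053     ] pivot [ 0.46857176 -0.11101683  0.0365    ]
stop -y side [ 0.46419733 -0.12222124  0.0345    ] [ 0.54764063 -0.13164235  0.0345    ] -0.11242827666982397
[ 0.29  0.46 -1.07  1.96  0.48  1.01 -1.01]
try_square [(0.83, [267.2, 77.8], array([0.4448, 0.3447, 0.046 ]))]
square_center [(0.69, [265.1, 73.4], array([0.443 , 0.3483, 0.046 ]))]
5.3833
```

View pics/wc.png

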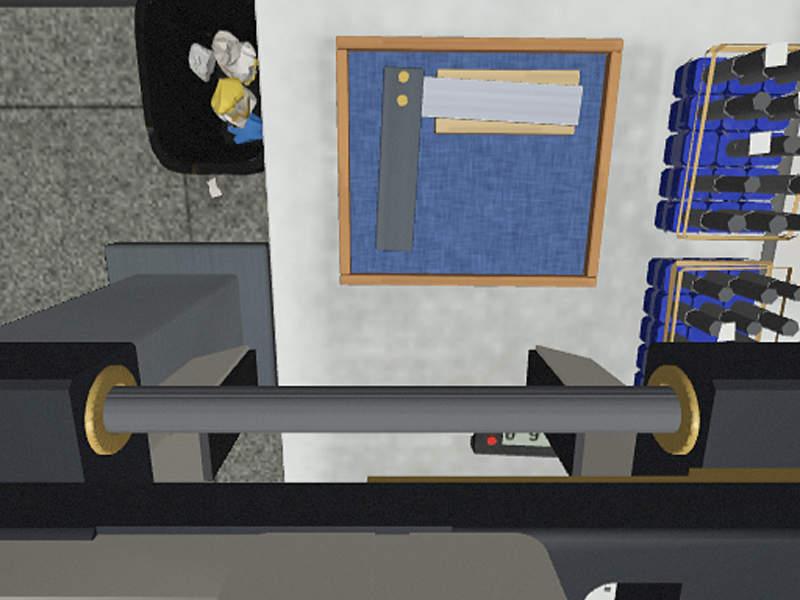

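The wrist view shows the stock's top face with corners near (385,67), (424,67), (412,250) and (376,249). The blade runs from (424,95) to (582,103), and the case outline is (337,40), (622,40), (596,285), (341,284).

```bash
python3 - <<'E'
from h import *
f=dict(np.load("wc.npz")); I=f["pixels"].astype(int)
# stock top: dark grey low saturation
hsv=cv2.cvtColor(f["pixels"],cv2.COLOR_RGB2HSV)
m=((hsv[...,1]<95)&(hsv[...,2]<110)&(hsv[...,2]>40)).astype(np.uint8); roi=np.zeros_like(m); roi[38:165,232:276]=1; m&=roi
n,l,st,_=cv2.connectedComponentsWithStats(m); k=1+st[1:,4].argmax(); print(st[k])
cnt=cv2.findContours((l==k).astype(np.uint8),0,2)[0][0]
r=cv2.minAreaRect(cnt); 
for p in cv2.boxPoints(r): print(p,ray(f,p,.046).round(4))
for p in [(385,67),(424,67),(412,250),(376,249)]: print("eye",ray(f,np.array(p)/1.5625,.046).round(4))
for p in [(422,78),(582,86),(580,123),(421,116)]: print("blade",ray(f,np.array(p)/1.5625,.023).round(4))
for p in [(337,40),(622,40),(596,285),(341,284)]: print("case",ray(f,np.array(p)/1.5625,.016).round(4))
E
```

```text
[ 240   42   31  119 2188]
[239.47632 159.47382] [0.4203 0.274  0.046 ]
[245.35663   41.867825] [0.4261 0.3732 0.046 ]
[270.79303  43.13965] [0.4475 0.3722 0.046 ]
[264.91272 160.74564] [0.4436 0.2729 0.046 ]
eye [0.427  0.3724 0.046 ]
eye [0.448  0.3724 0.046 ]
eye [0.4424 0.2735 0.046 ]
eye [0.4213 0.2741 0.046 ]
blade [0.4482 0.3709 0.023 ]
blade [0.5418 0.3665 0.023 ]
blade [0.5425 0.346  0.023 ]
blade [0.4479 0.3501 0.023 ]
case [0.3985 0.3928 0.016 ]
case [0.5653 0.3926 0.016 ]
case [0.5649 0.2459 0.016 ]
case [0.397  0.2466 0.016 ]
```

```bash
python3 - <<'E'
from h import *
f=dict(np.load("wc.npz"))
for p in [(436,69),(580,71),(574,133),(436,132)]: print("block",ray(f,np.array(p)/1.5625,.0185).round(4))
o=ori(-.053); gripper_to(.06,40)
reach((.4345,.323,.10),o); move_l((.4345,.323,.021),max_speed=.1); print(sense()["ft_force"].round(1))
gripper_to(0,40); s=sense(); print(s["gripper_width"],s["finger_force"],s["ft_force"].round(1),s["eef_pos"])
move_l((.4345,.323,.10),max_speed=.15); hold(.3); s=sense(); print(s["gripper_width"],s["ft_force"].round(1),s["moment"].round(2),s["joint_positions"].round(2),s["time_s"])
f=grab_frame("wrist"); np.savez("wg.npz",**f); cv2.imwrite("pics/wg.png",f["pixels"][:,:,::-1])
E
```

```text
block [0.4566 0.3766 0.0185]
block [0.5414 0.3754 0.0185]
block [0.541  0.3407 0.0185]
block [0.4574 0.3414 0.0185]
[ 0.6 -0.2 -0.5]
0.021786461907314265 39.99790549278259 [-1.1 -0.9  2.5] [0.43422914 0.32298017 0.02110135]
0.02166216156915688 [-0.3  1.6 -4.7] [-0.06 -0.04  0.04] [ 0.02  0.63 -0.92  1.92  0.63  0.92 -1.27] 9.2167
```

View pics/wg.png

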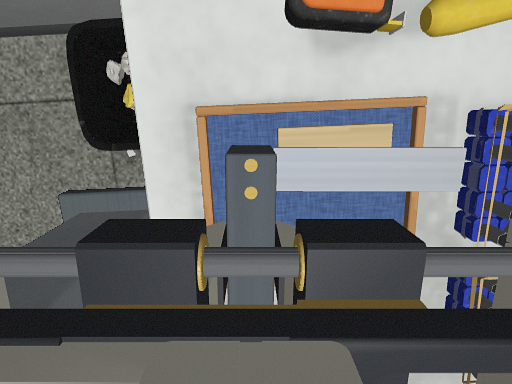

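The grasp looks good: stock between the fingers, blade parallel to the image row, its +y edge at row 148. Next: measure the in-hand offset, carry the square to the jig, lower it and touch the front edge.

```bash
cat >> h.py <<'E'
PSI=-.0154
def J(x,y,z=0,psi=PSI):  # jig frame (m) -> world
    c,s=np.cos(psi),np.sin(psi); d=np.array([x+.060,y-.015]); return np.array([.4682+c*d[0]-s*d[1],-.111+s*d[0]+c*d[1],z])
def ftj(s):  # force in jig axes
    f=R.from_euler("z",-PSI).apply(s["ft_force"]); return f
E
python3 - <<'E'
from h import *
f=dict(np.load("wg.npz")); 
a=ray(f,(228,147),.125);b=ray(f,(276,147),.125); print("stock end",a,b)
for p in [(277,148),(463,148)]: print("blade edge",ray(f,p,.102))
move_l(tuple(J(-.120,-.075,.10)),ori=ori(PSI),max_speed=.3); hold(.2)
print(sense()["joint_positions"].round(2))
move_l(tuple(J(-.100,-.075,.022)),max_speed=.12); hold(.3); s0=sense(); f0=s0["ft_force"]; m0=s0["moment"]; np.savez("bias.npz",f=f0,m=m0)
print(f0.round(2),m0.round(3),s0["eef_pos"],R.from_rotvec(s0["tool_rot"]).as_matrix()[:,1])
x=-.100
while x<-.080:
    x+=.0007; move_l(tuple(J(x,-.075,.022)),max_speed=.02); s=sense(); F=R.from_euler("z",-PSI).apply(s["ft_force"]-f0)
    if F[0]<-5: break
print(x,F.round(2),(s["moment"]-m0).round(3),s["eef_pos"],J(x,-.075,.022),s["time_s"])
E
```

```text
stock end [0.42814428 0.37629427 0.125     ] [0.44778915 0.37525914 0.125     ]
blade edge [0.44990902 0.37222673 0.102     ]
blade edge [0.53933586 0.36751524 0.102     ]
[ 1.22  0.5  -0.99  2.12  0.59  0.82 -0.15]
[ 0.01 -0.17 -5.81] [-0.008 -0.082  0.01 ] [ 0.42697644 -0.20077833  0.02250083] [ 9.99874465e-01 -1.58293767e-02  6.96452205e-04]
-0.08459999999999987 [-5.6  -0.08  2.63] [0.006 1.227 0.022] [ 0.44093524 -0.20059993  0.02171144] [ 0.44221697 -0.2006105   0.022     ] 17.9917
```

```bash
python3 - <<'E'
from h import *
b=np.load("bias.npz")
def rd():
    s=sense(); F=R.from_euler("z",-PSI).apply(s["ft_force"]-b["f"]); d=R.from_euler("z",-PSI).apply(s["eef_pos"]-J(0,0,0)); ax=R.from_rotvec(s["tool_rot"]).as_matrix()[:,1]
    print(F.round(1),(s["moment"]-b["m"]).round(3),(d*1e3).round(2),"yaw %.4f"%(np.arctan2(ax[1],ax[0])-PSI),s["time_s"]); return F
x=-.0843
move_l(tuple(J(x,-.052,.022)),max_speed=.03); rd()
y=-.052
for i in range(14):
    y+=.001; move_l(tuple(J(x,y,.022)),max_speed=.02); F=rd()
    if F[1]<-7: break
print(x,y)
E
```

```text
[-5.  -2.8 -0.5] [-0.929  1.243 -0.015] [-86.   -53.84  21.53] yaw -0.0018 18.9083
[-5.5 -3.6 -0.4] [-1.183  1.234 -0.072] [-85.96 -53.31  21.58] yaw -0.0021 19.1583
[-5.2 -5.4 -0. ] [-1.269  1.225 -0.07 ] [-86.02 -52.56  21.56] yaw -0.0023 19.4083
[-5.3 -5.6  1. ] [-1.347  1.24   0.026] [-86.02 -51.62  21.56] yaw -0.0024 19.6583
[-4.7 -5.4  0. ] [-1.345  1.237 -0.035] [-86.   -50.64  21.55] yaw -0.0024 19.9083
[-4.3 -5.6 -0.1] [-1.364  1.211 -0.051] [-86.02 -49.66  21.57] yaw -0.0024 20.1583
[-4.5 -5.4 -0.3] [-1.367  1.212 -0.038] [-86.02 -48.66  21.56] yaw -0.0024 20.4083
[-5.  -5.5  0.3] [-1.421  1.199 -0.015] [-86.   -47.66  21.57] yaw -0.0024 20.6583
[-5.2 -5.6 -0.1] [-1.377  1.219 -0.059] [-86.04 -46.68  21.54] yaw -0.0024 20.9083
[-5.4 -7.1  0.4] [-1.733  1.311 -0.06 ] [-86.07 -46.43  21.59] yaw -0.0031 21.1583
-0.0843 -0.04299999999999999
```

```bash
cat >> h.py <<'E'
b=np.load("bias.npz")
def rd():
    s=sense(); F=R.from_euler("z",-PSI).apply(s["ft_force"]-b["f"]); d=R.from_euler("z",-PSI).apply(s["eef_pos"]-J(0,0,0)); ax=R.from_rotvec(s["tool_rot"]).as_matrix()[:,1]
    print(F.round(1),(s["moment"]-b["m"]).round(3),(d*1e3).round(2),"yaw %.4f"%(np.arctan2(ax[1],ax[0])-PSI),s["time_s"]); return F
E
python3 - <<'E'
from h import *
x,y=-.0843,-.043
for x in (-.082,-.0805): move_l(tuple(J(x,y,.022)),max_speed=.02); rd()
for dy in (.004,.008,.012,.0,-.004): print(dy); move_l(tuple(J(x,y,.022)),ori=ori(PSI+dy),max_speed=.02); hold(.1); rd()
E
```

```text
[-10.   -7.3   6.7] [-1.52   2.349  0.186] [-85.84 -46.56  21.36] yaw -0.0029 21.425
[-13.6  -7.9   8.9] [-1.466  2.999  0.208] [-85.8  -46.61  21.17] yaw -0.0030 21.675
0.004
[-12.6  -6.4   8.6] [-1.45   2.987  0.032] [-85.82 -46.6   21.16] yaw 0.0003 22.025
0.008
[-13.6  -7.2   9. ] [-1.341  2.984 -0.175] [-85.76 -46.6   21.16] yaw 0.0037 22.375
0.012
[-13.   -7.4   8.4] [-1.346  2.973 -0.374] [-85.79 -46.6   21.15] yaw 0.0071 22.725
0.0
[-12.7  -7.9   9.4] [-1.407  3.02   0.195] [-85.81 -46.6   21.17] yaw -0.0029 23.075
-0.004
[-13.1  -8.1   8.6] [-1.482  3.006  0.348] [-85.82 -46.57  21.18] yaw -0.0065 23.425
```

```bash
python3 - <<'E'
from h import *
o=ori(PSI+.004)
move_l(tuple(J(-.0775,-.0395,.022)),ori=o,max_speed=.02); rd()
for _ in range(4): hold(.4); rd()
E
```

```text
[-21.6 -14.4  16.6] [-2.78   4.487  0.055] [-85.72 -46.49  21.  ] yaw -0.0020 23.8083
[-20.3 -14.1  15.9] [-2.767  4.393  0.074] [-85.76 -46.47  20.97] yaw -0.0021 24.2083
[-21.3 -15.2  16.1] [-2.76   4.417  0.073] [-85.73 -46.47  20.99] yaw -0.0021 24.6083
[-20.2 -14.   16.2] [-2.767  4.42   0.092] [-85.71 -46.5   21.  ] yaw -0.0021 25.0083
[-19.8 -14.   16.2] [-2.773  4.437  0.1  ] [-85.74 -46.46  20.98] yaw -0.0020 25.4083
```

```bash
python3 - <<'E'
from h import *
o=ori(PSI+.004)
move_l(tuple(J(-.0775,-.0395,.0245)),ori=o,max_speed=.02); hold(.3); rd(); hold(.5); rd()
f=grab_frame("wrist"); np.savez("wp.npz",**f); cv2.imwrite("pics/wp.png",cv2.resize(f["pixels"][:,:,::-1],(800,600),interpolation=cv2.INTER_CUBIC))
E
```

```text
[-14.8 -13.    3.3] [-3.057  3.658  0.045] [-85.61 -45.86  22.64] yaw -0.0016 25.9833
[-15.9 -13.1   3.2] [-3.113  3.628  0.004] [-85.65 -45.84  22.62] yaw -0.0016 26.4833
```

View pics/wp.png

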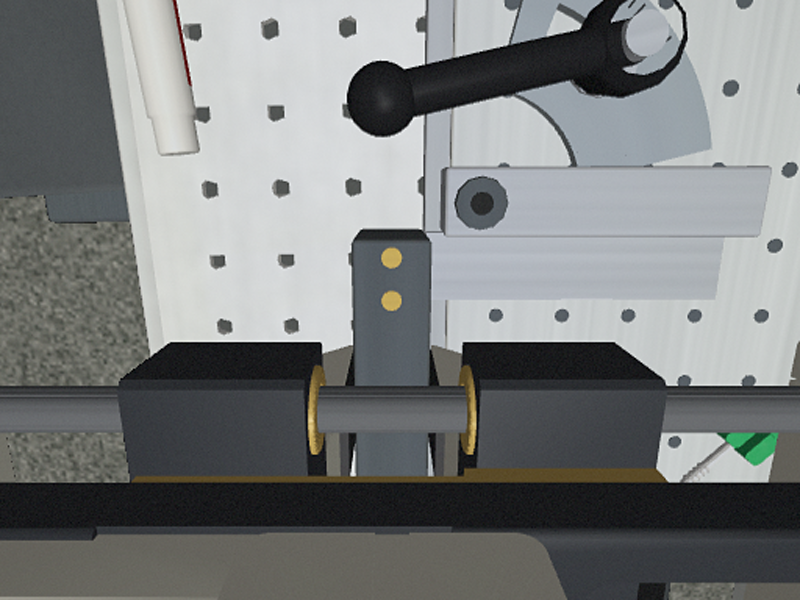

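The picture shows the blade lying flush along the bar, from (440,236) to (722,236), and the stock against the front edge. Both faces are held. Next: back off, turn the square -90° in hand and push the lever's ball with the back of the stock.

```bash
python3 - <<'E'
from h import *
o=ori(PSI)
move_l(tuple(J(-.090,-.062,.023)),ori=o,max_speed=.06); move_l(tuple(J(-.105,-.075,.024)),max_speed=.1); rd()
move_l(tuple(J(-.118,-.04,.11)),max_speed=.2)
o=ori(PSI-np.pi/2); q=solve_ik(tuple(J(-.118,-.02,.11)),o); print(np.round(q,2))
reach(tuple(J(-.118,-.02,.11)),o); move_l(tuple(J(-.118,-.02,.045)),max_speed=.15); hold(.2); f0=sense()["ft_force"]; t=0
y=-.02; print(f0)
move_l(tuple(J(-.118,.04,.045)),max_speed=.06); print((sense()["ft_force"]-f0).round(1))
y=.04
while y<.088:
    y+=.004; move_l(tuple(J(-.118,y,.045)),max_speed=.05); s=sense(); F=s["ft_force"]-f0; d=R.from_euler("z",-PSI).apply(s["eef_pos"]-J(0,0,0)); print(round(y,3),F.round(1),(d*1e3).round(1))
    if F[1]<-11: break
f=grab_frame("wrist"); np.savez("wl.npz",**f); cv2.imwrite("pics/wl.png",cv2.resize(f["pixels"][:,:,::-1],(800,600),interpolation=cv2.INTER_CUBIC))
print(sense()["time_s"],sense()["gripper_width"])
E
```

```text
[ 0.4  1.  -0.2] [-0.01  -0.026 -0.026] [-104.87  -75.01   24.08] yaw -0.0008 27.4667
[ 0.86  0.33 -0.66  2.16  0.3   0.74 -1.59]
[-0.40511559  0.28892989 -5.42033583]
[0.4 0.1 0. ]
0.044 [ 1.3 -1.5  0.4] [-117.7   44.    45.1]
0.048 [ 0.5 -2.6 -0.7] [-117.8   48.    45.1]
0.052 [ 0.5 -1.8 -0.7] [-118.    52.2   45. ]
0.056 [ 0.2 -1.6 -0.3] [-118.3   56.3   44.9]
0.06 [-0.8 -2.5  0.2] [-118.5   60.2   44.9]
0.064 [-1.5 -3.1 -0.2] [-118.6   64.2   44.9]
0.068 [-1.2 -2.2 -0.6] [-118.5   68.3   44.9]
0.072 [-2.1 -2.7  0.4] [-118.6   72.3   44.9]
0.076 [-2.6 -0.8  0.5] [-118.5   76.4   44.9]
0.08 [ 0.4 -2.1 -1. ] [-117.5   79.9   45.1]
0.084 [ 0.4 -4.8  1.3] [-117.    83.3   45.3]
0.088 [  0.2 -13.1   1.7] [-117.3   84.5   45.4]
34.325 0.021755447641212775
```

View pics/wl.png

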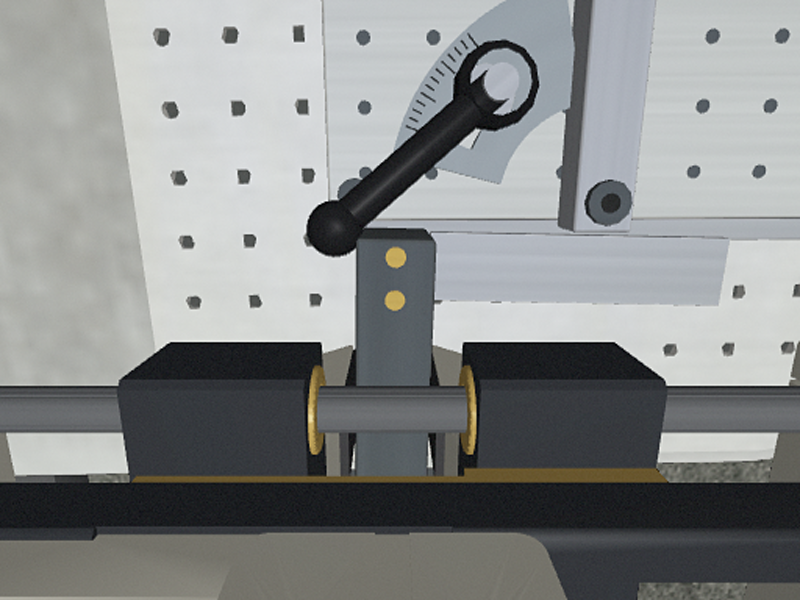

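The lever is hard against its end stop: ball (333,228), hub (497,85), about 131° in the jig frame, so roughly 1.29 rad. The stop still stands square. Next, back off and return the square to the case.

```bash
python3 - <<'E'
from h import *
f=dict(np.load("wl.npz"))
e=[ray(f,np.array(p)/1.5625,.016) for p in [(450,219),(790,238)]]
bt=[ray(f,np.array(p)/1.5625,.0345) for p in [(655,2),(632,229)]]
ea=np.arctan2(*(e[0]-e[1])[:2]); ba=np.arctan2(-(bt[0]-bt[1])[1],(bt[0]-bt[1])[0]); print("edge",ea,"bar",ba)
move_l(tuple(J(-.118,.03,.047)),max_speed=.15); move_l(tuple(J(-.118,-.02,.11)),max_speed=.25)
o=ori(-.02); reach((.42,-.08,.12),o); move_l((.433,.321,.10),max_speed=.3); move_l((.433,.321,.030),max_speed=.12); hold(.2); f0=sense()["ft_force"]; z=.030
while z>.0195:
    z-=.0015; move_l((.433,.321,z),max_speed=.03); F=sense()["ft_force"]-f0
    if F[2]>2: break
print(z,F.round(1),sense()["eef_pos"])
gripper_to(.058,20); print(sense()["ft_force"].round(1)); move_l((.433,.321,.11),max_speed=.15)
move_l((.42,.245,.18),ori=ori(0),max_speed=.2)
f=grab_frame("wrist"); np.savez("we.npz",**f); cv2.imwrite("pics/we.png",cv2.resize(f["pixels"][:,:,::-1],(800,600),interpolation=cv2.INTER_CUBIC))
print(sense()["time_s"])
E
```

```text
edge 0.0753434076541686 bar 0.0021813354622388253
0.02099999999999999 [-1.7 -1.8  7.1] [0.43306811 0.32084479 0.02135934]
[-0.4 -0.   0.8]
42.625
```

View pics/we.png

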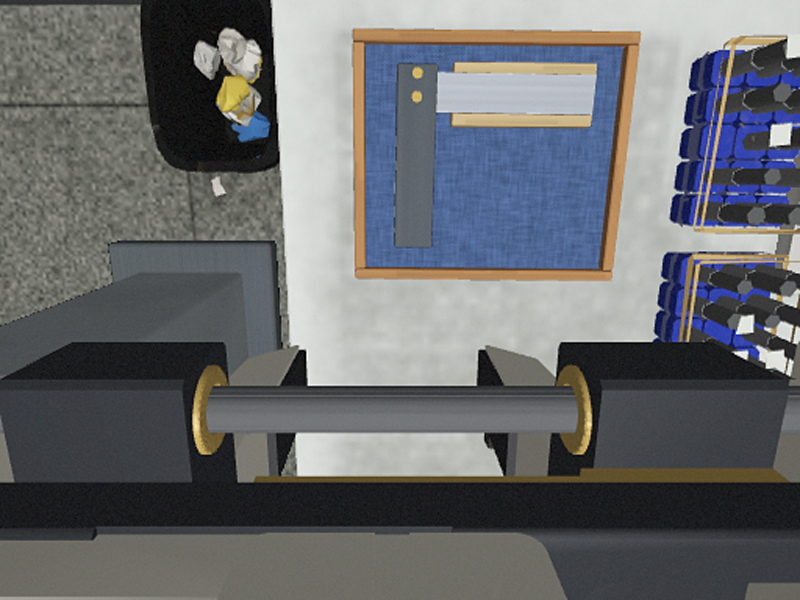

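The square lies properly in its place: stock (417,155), blade on the block (520,93), aligned with the case. My hand-picked edge points gave no reliable squareness figure, so I'll check the stop from above the jig.

```bash
python3 - <<'E'
from h import *
move_l((.42,.05,.2),max_speed=.3); reach((0.46,-0.18,0.16),ori(0)); hold(.2)
f=grab_frame("wrist"); np.savez("wf.npz",**f); cv2.imwrite("pics/wf.png",cv2.resize(f["pixels"][:,:,::-1],(800,600),interpolation=cv2.INTER_CUBIC)); print(sense()["time_s"])
g=cv2.GaussianBlur(cv2.cvtColor(f["pixels"],cv2.COLOR_RGB2GRAY).astype(np.float32),(0,0),.8)
def fit(rng,pred,ax,sign,z,w=6):
    G=cv2.Sobel(g,cv2.CV_32F,1 if ax==0 else 0,1-(ax==0))*sign; P=[]
    for t in rng:
        c=int(round(pred(t))); a=(G[t,c-w:c+w+1] if ax==0 else G[c-w:c+w+1,t]); i=int(a.argmax())
        if 0<i<2*w: u=c-w+i+(a[i-1]-a[i+1])/(2*(a[i-1]-2*a[i]+a[i+1])); P.append(ray(f,(u,t) if ax==0 else (t,u),z))
    P=np.array(P); a,bb=(1,0) if ax==0 else (0,1); m=np.ones(len(P),bool)
    for _ in range(8):
        c=np.polyfit(P[m,a],P[m,bb],1); r=P[:,bb]-np.polyval(c,P[:,a]); m=abs(r)<max(2*r[m].std(),2e-4)
    return c,m.sum(),len(m),r[m].std()
pe=lambda y:proj(f,J(-.075,0,.016)+np.array([-(0)*0,0,0]))[0]
A,B=proj(f,np.array([J(-.075,.1,.016),J(-.075,-.1,.016)])); print(A,B)
c,*q=fit(range(15,225),lambda r:A[0]+(B[0]-A[0])*(r-A[1])/(B[1]-A[1]),0,-1,.016,10); print("edge yaw",-np.arctan(c[0]),q)
for yy in (.005,.025):
  C,D=proj(f,np.array([J(-.065,yy-.001,.0345),J(.018,yy-.001,.0345)])); 
  for sg in (1,-1):
    c,*q=fit(range(int(C[0])+3,int(D[0])-3),lambda u:C[1]+(D[1]-C[1])*(u-C[0])/(D[0]-C[0]),1,sg,.0345,7); print("bar",yy,sg,np.arctan(c[0]),c,q)
E
```

```text
44.6167
[243.37703073   8.70172446] [240.75669238 229.49060338]
edge yaw -0.017470434533904074 [np.int64(131), 206, np.float64(0.00019502443509407621)]
bar 0.005 1 -0.016422366153953344 [-0.01642384 -0.11523199] [np.int64(47), 66, np.float64(0.0001400038232052074)]
bar 0.005 -1 0.005461224477175551 [ 0.00546128 -0.12627796] [np.int64(83), 89, np.float64(0.001983981253667571)]
bar 0.025 1 -0.01231036324804106 [-0.01231099 -0.09804161] [np.int64(68), 90, np.float64(0.00025175921881435016)]
bar 0.025 -1 -0.014282584508950723 [-0.01428356 -0.09510667] [np.int64(71), 90, np.float64(0.00019967308513327197)]
```

View pics/wf.png

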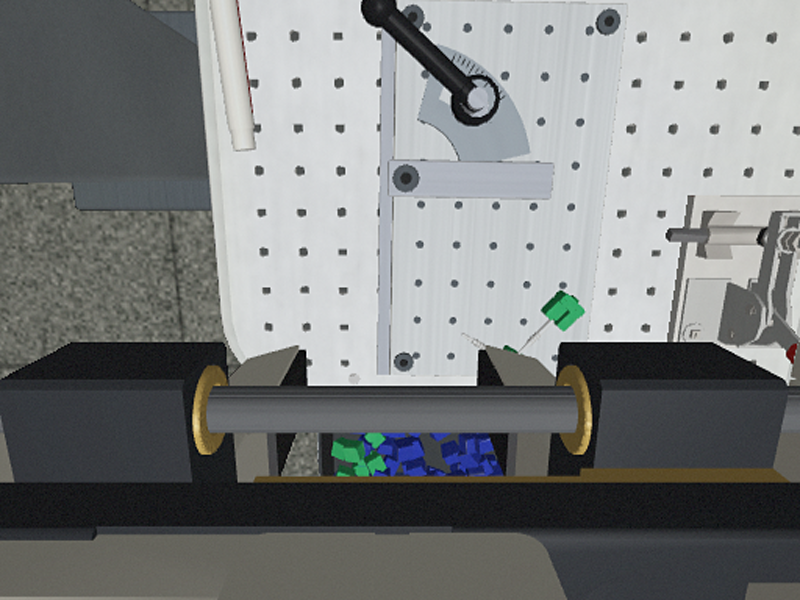

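The final view shows the bar level, from (388,178) to (553,180), the lever fully turned with its ball at (380,8), and the cutters and pen undisturbed. The fitted edge yaw is -0.017 rad and the bar yaw -0.012 to -0.016, so it is square within measurement error. The robot is touching nothing.

```bash
python3 -c "
from h import *
print(sign_off())"
```

```text
the job is handed in; nothing more can be done
None
```

The job is handed in at about 45 s on the robot's clock: the stop is square to the front edge within what the camera can measure (about 0.001–0.005 rad), the lever is locked against its end stop, the square is back in its case, and no other thing was seen to have moved.

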